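# Press a bronze bushing home with the lever press

### The job

Fit the new bronze bushing to the rolling mill's bearing housing: stand it flange up in the mouth of the housing's bore on the lever press and let go of it, then take the lever by its grip, squeezing the release button in, and swing it down until its foot has pressed the bushing fully home, with the flange flat on the housing. Leave the lever down, and leave the other things on the desk where they are.

Things in the scene. Friction and masses are not known exactly. Their poses are not given: they have to be found in the camera images.
- bushing_mid (a point): Middle (half-way up, on the axis) of the loose bronze bushing standing on the desk, flange up; z up its axis; 33 mm tall, 0.12 kg. Sleeve 28 mm across, 26 mm long, foot chamfered 1.5 mm; above it the flange, 36 mm across, 7 mm thick. So the foot is 16.5 mm below this point, the flange's underside 9.5 mm and its top 16.5 mm above. Grasp it by the flange.
- bore (a point): Centre of the bore's mouth in the flat top of the dark round housing (54 mm across, top 46 mm above the desk) on the press bed; z up, x towards the pivot. Bore 29.2 mm wide, 34 deep: free for 11 mm, tight below. A bushing let go in it stands with its flange about 12 mm proud; 15 to 25 N push it home, with bushing_mid 9.5 mm below this point.
- press_pivot (a point): Centre of the lever's hinge pin, 85 mm level from the bore's axis, 76 mm above the desk; the hinge lies along y. The grey press (bed 165 x 94 x 12 mm, fixed) has its pivot to the right of the bore as the robot sees it, turned up to 0.35 rad either way. The hinge cheek on the robot's side rises to 133 mm, with a fork for the catch pin.
- press_grip (a point): Where to hold the lever: middle of the black grip, 180 mm from the pivot; bar 24 mm wide along the hinge, 26 mm the other way, ending 25 mm beyond this point. Raised it is 253 mm above the desk; down, 76 mm, left of the bore. Fingers closed on it along the hinge also squeeze the button in. It turns between fingers that keep pointing down and may slip 10 mm: follow it down to its stop.
- press_lever (a joint): Lever angle, rad: 0 raised and caught, 100 degrees up from level (leaning 10 degrees past upright, away from the bore); grows as it swings up and over and down onto the bore. Its domed foot, 85 mm from the pivot, meets a standing bushing at about 1.6 and has it home at 1.74. It stays where it is left; swinging takes 3 to 6 N at the grip, pressing 10 to 15 N.
- press_button (a joint): Release button, m: 0 out (7 mm proud), 0.0075 fully in. A ribbed grey plate, 44 x 16 mm, centred at press_grip in the grip's side towards the robot; spring 3.5 to 7 N. Pressed in 6.5 mm or more it draws the catch pin; otherwise the lever is locked raised. Past 0.35 rad of swing the catch is clear.
- pliers: Red-handled pliers lying flat to the right of the press, 136 mm long, 12 mm high; bystander. Origin under the middle.
- wood_block: Small wooden block, 56 x 72 x 33 mm, behind the press; bystander. Origin under the middle.
- steel_dish: Shallow steel dish, 86 mm across, 16 mm high, near the front edge to the left; bystander. Origin under the middle.
- acid_18: Small white dropper bottle with a green cap, 31 mm across, 84 mm tall, standing alone at the left; bystander. Origin under the middle.
- tweezers: Steel tweezers lying flat, 128 mm long, 8 mm high, behind and left of the press; bystander. Origin under the middle.

How it is judged:
On the way, in this order (a step that is already met when the one before it is completed fails the run):
1. the bushing stands upright in the mouth of the bore, let go of, its flange still well proud of the housing (horizontal distance between bushing_mid and bore below 0.004 m and z of bushing_mid in the frame of bore between -0.0055 and 0.011 m and angle between bushing_mid's own z axis and vertical below 0.15 rad and contact force between the fingers and bushing below 0.2 N), for 0.2 s.
2. the lever's foot bears on the bushing while its flange is still proud by more than 3 mm (contact force between press_lever and bushing above 4 N and z of bushing_mid in the frame of bore above -0.0065 m), for 0.02 s.
At the end, for the whole second after the job is handed in: The bushing is upright (within 0.06 rad) and centred (3 mm) in the bore, its flange seated on the housing to within 2 mm, and at rest; the lever is left down (beyond 1.6 rad) (horizontal distance between bushing_mid and bore below 0.003 m and z of bushing_mid in the frame of bore below -0.0075 m and angle between bushing_mid's own z axis and vertical below 0.06 rad and value of joint press_lever above 1.6 rad and linear speed of bushing below 0.01 m/s); the robot touches nothing.
It fails at once if one of the loose bystanders (pliers, wooden block, steel dish, green-capped bottle, tweezers) is moved by more than 3 cm (distance of any of pliers, wood_block, steel_dish, acid_18, tweezers from where it was at the start of the episode above 0.03 m).
It also fails if it takes over 61 s, if anything falls off the work surface, if the arm or the gripper's body presses on something with over 40 N, if the wrist force passes 120 N, or if a joint passes its speed limit or range.

### The arm

A 7-joint arm with a two-finger parallel gripper is mounted at the origin on a cart in front of the work surface, level with it; the furniture and walls round the work are solid. World frame = base frame: x ahead of the robot, y to its left, z up, the work surface at z = 0. Lengths are in m, angles in rad, forces in N, time in s.
With the tool pointing down it reaches from about 0.35 to 0.9 m from the base axis. Payload 7.2 kg.
Tool frame: the origin (TCP) lies at the very end of the fingers, on their centre line; the grasp point (between the pads) lies manip.tcp_to_grasp behind it (manip.tcp_to_grasp is the distance from the TCP to the grasp point, in m); z points along the fingers, y is the line along which they close (so a half turn about z gives the same grasp; the last joint's range is limited). The gripper opens to 88 mm and grips with 3 to 60 N. Pads are 20 mm wide; open, the fingers measure 115 mm over their backs; the gripper's body (75 mm by 178 mm) begins 61 mm behind the grasp point.
Start: joints at [1.184, 0.411, -0.013, 1.596, 0.006, 1.134, -0.082], TCP at [0.196, -0.594, 0.223] pointing down, gripper open.
Joint ranges: [-2.95, 2.95], [-0.29, 1.99], [-1.47, 1.44], [0.14, 2.54], [-1.03, 4.17], [0.13, 1.85], [-2.86, 2.86]. Speed limits (rad/s): [2.39, 2.39, 3.01, 3.01, 3.14, 3.14, 3.14].

### API

Orientations are given as [roll, pitch, yaw] about the fixed x, y, z axes, in that order (R = Rz(yaw) Ry(pitch) Rx(roll)).
In Python, from station import manip gives the robot as it stands.
- The arm moves only by the tool arm_command, never from a script. Its argument "steps" is a list of rows, each an object with "offset": the shift along the tool's x, y, z as a fraction of full scale, a list of three; "rotation": the turn, a rotation vector about the tool's x, y, z as a fraction of full scale, a list of three; "fingers": the closure, from 0 (fully open) to 1 (shut). A call has 1 to 12 rows; each row is the pose to reach, as a shift and turn from the pose commanded when the call began, along the tool's axes at that moment; what a row does not reach only later rows make up. Full scale, the value 1, is 0.5 m for a shift and pi/4 rad for a turn. A row lasts 1/10 s, in which the tool goes at most 50 mm and 8.59 degrees, less where a joint would pass 70% of its speed; a pose out of reach is approached as far as the arm can. A call with a number of a shift or a turn outside -1 to 1 is refused whole. A call with a gripper value outside its range is refused whole. The fingers move at their own pace and stop on an object; "force" is the grip in N (left out, the last holds). Time passes only in rows, so rows that repeat a pose let the fingers close. It gives the time, the measured TCP pose, the force, the opening and the grip force at its end, in the units of the state.
- manip.sense(): the state, without advancing time (a new reading comes with each control period).
- manip.get_image(name): name is "side" or "top"; returns the picture (384x512x3 uint8, red, green, blue); there is no depth.
- manip.get_calibration(name): a dict with "mtx" (3x3 intrinsics, pixels), "distortion" ([k1, k2, p1, p2, k3] as OpenCV has them; the pictures are not rectified), "R" (3x3) and "t" (3): a world point X has camera coordinates R X + t. Camera axes: x right, y down, z forward; pixel columns grow to the right and rows downward; lengths in m; the calibration is good to about 2 mm. A picture is of the moment at which its call begins. get_calibration takes no time and is no camera call.
- manip.sign_off(): hands the job in; it is judged then, once.
The state is a dict: "t": time; "joint_pos": joint angles; "joint_velocities": joint speeds; "joint_efforts": joint torques, N m; "tcp_pos": TCP position; "tool_rot": TCP orientation; "force": force on the tool from outside, world axes, zero at the start; "torque": the same for the moment, N m; "finger_gap": opening from 0.0 (shut) to 1.0 (fully open); "finger_force": force on a finger pad.
Only numpy, scipy, OpenCV 4.12 (cv2) and the standard library are available. Lean on these libraries where they do the work, as an engineer would, in place of code of your own. Each camera call takes 0.05 s, during which the arm holds its last target. There are 200 camera calls.

## Working session

There is one attempt and no reset: what is moved stays moved. The work goes in short steps, Python scripts to look and compute and a tool call to move; the robot and the scene stay as the last step left them, time stands still between calls to the robot, and variables do not carry over. Pictures are saved under pics/ and viewed, at most 10 in all, crops included, and the job is handed in when it is done.

Besides the shell and the picture viewer there is one more tool, called after "Call:" as name([rows], argument=value, ...), one row to a line, values as JSON. arm_command: Moves the arm, as the interface text tells. Its arguments: {"type":"object","properties":{"steps":{"type":"array"},"force":{"type":"number"}},"required":["steps"]}

```bash
mkdir -p pics; python3 - <<'E'
from station import manip
import cv2
for n in("side","top"):
    cv2.imwrite(f"pics/{n}0.png",manip.get_image(n)[:,:,::-1])
    c=manip.get_calibration(n);print(n,c)
print(manip.sense(),manip.tcp_to_grasp)
E
```

```text
side {'mtx': array([[380.62647974,   0.        , 250.40649562],
       [  0.        , 380.62647974, 190.82435287],
       [  0.        ,   0.        ,   1.        ]]), 'distortion': array([0.03883363, 0.        , 0.        , 0.        , 0.        ]), 'R': array([[ 0.99544581, -0.09380819, -0.01696063],
       [-0.05698022, -0.44286962, -0.89477358],
       [ 0.07642574,  0.89166503, -0.44619792]]), 't': array([-0.5707327 ,  0.19040074,  1.2401959 ])}
top {'mtx': array([[403.00137705,   0.        , 250.50859406],
       [  0.        , 403.00137705, 191.41253517],
       [  0.        ,   0.        ,   1.        ]]), 'distortion': array([0.03698637, 0.        , 0.        , 0.        , 0.        ]), 'R': array([[ 0.01563002, -0.99986746,  0.00455722],
       [-0.97586356, -0.01624738, -0.21777589],
       [ 0.21782107, -0.00104338, -0.97598816]]), 't': array([0.0457539 , 0.63080504, 1.47110677])}
{'t': 0.1, 'joint_pos': array([ 1.18379955,  0.41181948, -0.01270617,  1.59691937,  0.00563037,
        1.13430758, -0.08218082]), 'joint_velocities': array([ 0.00059481, -0.0020892 , -0.00057199, -0.00348691, -0.00038836,
       -0.00138817,  0.00302523]), 'joint_efforts': array([ 2.80251399e-03, -5.89099646e+01,  6.43756427e-01, -2.91710615e+01,
       -5.38074702e-02,  1.44679612e-02,  5.42329531e-05]), 'tcp_pos': array([ 0.19570463, -0.59310804,  0.22191026]), 'tool_rot': array([-3.14018042e+00,  1.29578713e-04,  3.18847551e-01]), 'force': array([ 0.06537324,  0.12639576, -0.88529916]), 'torque': array([-0.01888841,  0.02716634, -0.00012182]), 'finger_force': 0.0, 'finger_gap': 0.9989393611547557} 0.0187
```

View pics/side0.png

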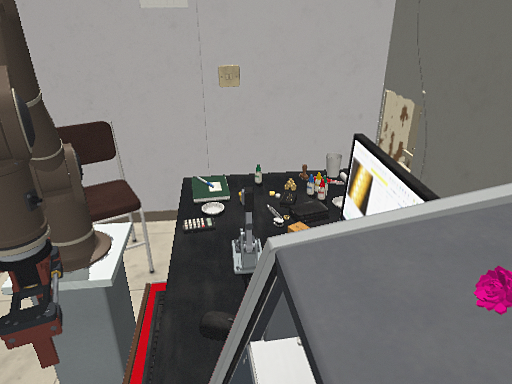

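View pics/top0.png

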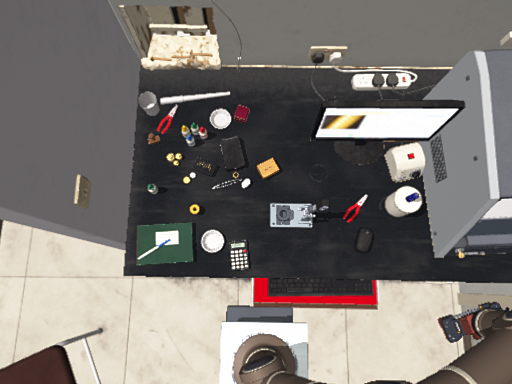

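The top view shows the press bed at about (290,214), the bushing as a yellow ring at about (195,210), the dish at (212,241), the bottle at (152,188) and the pliers at (355,208). The side view shows the press at about (247,245). I'll zoom in on both.

```bash
python3 - <<'E'
import cv2,numpy as np
t=cv2.imread("pics/top0.png");s=cv2.imread("pics/side0.png")
cv2.imwrite("pics/top1.png",cv2.resize(t[165:265,180:380],None,fx=4,fy=4,interpolation=cv2.INTER_CUBIC))
cv2.imwrite("pics/side1.png",cv2.resize(s[170:280,190:310],None,fx=5,fy=5,interpolation=cv2.INTER_CUBIC))
E
```

```text
(no output)
```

View pics/top1.png

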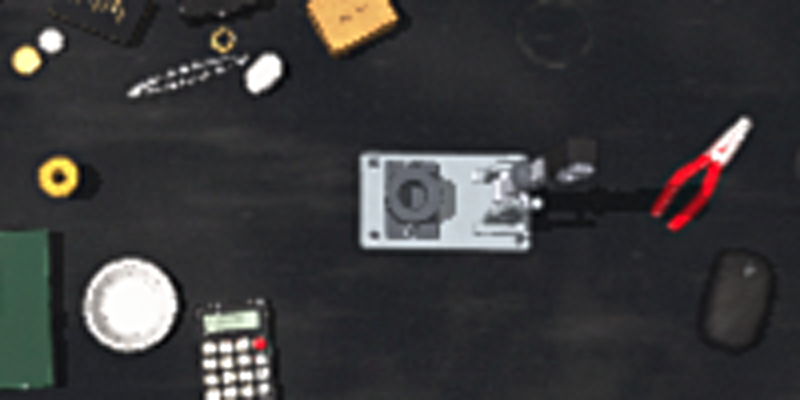

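View pics/side1.png

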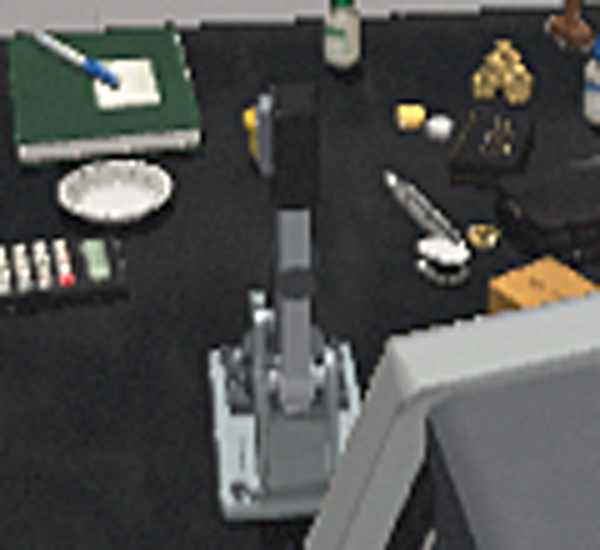

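Crop positions: the bushing flange centre is at (59,177) and the bore at (414,196). The bed corners are at (361,153), (530,152), (530,249) and (361,248). The raised grip is at about (578,160), and the press has almost no yaw.

```bash
cat >h.py <<'E'
import numpy as np,cv2
from station import manip
def ray(n,uv):
    c=manip.get_calibration(n)
    p=cv2.undistortPoints(np.array([[uv]],float),c["mtx"],c["distortion"])[0,0]
    return -c["R"].T@c["t"], c["R"].T@np.array([*p,1])
def at(n,uv,z):
    o,d=ray(n,uv);return o+d*(z-o[2])/d[2]
def proj(n,X):
    c=manip.get_calibration(n)
    return cv2.projectPoints(np.array([X],float),cv2.Rodrigues(c["R"])[0],c["t"],c["mtx"],c["distortion"])[0].reshape(-1,2)[0]
E
python3 - <<'E'
from h import *
t=cv2.imread("pics/top0.png")
hsv=cv2.cvtColor(t,cv2.COLOR_BGR2HSV)
m=cv2.inRange(hsv,(15,90,60),(40,255,255));m[:,:184]=0;m[:,206:]=0;m[:200]=0;m[220:]=0
ys,xs=np.where(m);print("bush px",xs.min(),xs.max(),ys.min(),ys.max(),xs.mean(),ys.mean(),len(xs))
q=lambda x,y:((x+.5)/4-.5+180,(y+.5)/4-.5+165)
print("bush",at("top",((xs.min()+xs.max())/2,(ys.min()+ys.max())/2),.033),at("top",(xs.mean(),ys.mean()),.033),at("top",q(59,177),.033))
print("bore",at("top",q(414,196),.046))
C=[at("top",q(*p),.012) for p in((361,153),(530,152),(530,249),(361,248))]
print(np.array(C),np.mean(C,0))
bed=(C[1]-C[0]+C[2]-C[3]);print("yaw of pivot dir",np.arctan2(bed[1],bed[0]),np.linalg.norm(bed)/2)
print("grip",at("top",q(578,155),.27))
s=lambda x,y:((x+.5)/5-.5+190,(y+.5)/5-.5+170)
# side grip: button face ~ (265,135), grip ~ (297,145)
for p in((297,145),(265,135)):
    o,d=ray("side",s(*p));print([ (o+d*(z-o[2])/d[2]).round(4) for z in(.24,.253,.27)])
E
```

```text
bush px 189 199 204 214 194.1413043478261 208.67391304347825 92
bush [0.5647071  0.27356188 0.033     ] [0.56599624 0.27307551 0.033     ] [0.56522103 0.27213585 0.033     ]
bore [ 0.55002231 -0.07053557  0.046     ]
[[ 0.59775644 -0.0212324   0.012     ]
 [ 0.60154663 -0.18779343  0.012     ]
 [ 0.50544653 -0.18603587  0.012     ]
 [ 0.50364798 -0.02169943  0.012     ]] [ 0.5520994  -0.10419028  0.012     ]
yaw of pivot dir -1.5539082974969975 0.16547233121909044
grip [ 0.54893633 -0.18662285  0.27      ]
[array([ 0.5573, -0.1738,  0.24  ]), array([ 0.5553, -0.1985,  0.253 ]), array([ 0.5526, -0.2308,  0.27  ])]
[array([ 0.5411, -0.1599,  0.24  ]), array([ 0.5395, -0.185 ,  0.253 ]), array([ 0.5375, -0.2179,  0.27  ])]
```

Call:
arm_command([
  {"offset": [0.62,-0.7,-0.1],"rotation": [0,0,-0.8],"fingers": 0.36},
  {"offset": [0.62,-0.7,-0.1],"rotation": [0,0,-0.8],"fingers": 0.36},
  {"offset": [0.62,-0.7,-0.1],"rotation": [0,0,-0.8],"fingers": 0.36},
  {"offset": [0.62,-0.7,-0.1],"rotation": [0,0,-0.8],"fingers": 0.36},
  {"offset": [0.62,-0.7,-0.1],"rotation": [0,0,-0.8],"fingers": 0.36},
  {"offset": [0.62,-0.7,-0.1],"rotation": [0,0,-0.8],"fingers": 0.36},
  {"offset": [0.62,-0.7,-0.1],"rotation": [0,0,-0.8],"fingers": 0.36},
  {"offset": [0.62,-0.7,-0.1],"rotation": [0,0,-0.8],"fingers": 0.36},
  {"offset": [0.62,-0.7,-0.1],"rotation": [0,0,-0.8],"fingers": 0.36},
  {"offset": [0.62,-0.7,-0.1],"rotation": [0,0,-0.8],"fingers": 0.36},
  {"offset": [0.62,-0.7,-0.1],"rotation": [0,0,-0.8],"fingers": 0.36},
])

```text
t: 1.2
tcp_pos: [0.3817, -0.161, 0.2731]
tool_rot: [3.141, -0.001, 0.953]
force: [-1.2, -0.8, 0.9]
finger_gap: 0.642
finger_force: 0.0
```

```bash
cat >>h.py <<'E'
from scipy.spatial.transform import Rotation as Ro
def move(p,yaw):
    "fractions to reach TCP p, tool down at yaw, from measured pose"
    s=manip.sense();R=Ro.from_euler('xyz',s["tool_rot"])
    print("t",round(s["t"],2),"tcp",s["tcp_pos"].round(4),"rpy",s["tool_rot"].round(4),"gap",round(s["finger_gap"]*88,1),"F",s["force"].round(1),round(s["finger_force"],1))
    d=R.inv().apply(np.array(p)-s["tcp_pos"])/.5
    r=(R.inv()*Ro.from_euler('xyz',[np.pi,0,yaw])).as_rotvec()/(np.pi/4)
    print("offset",d.round(4),"rot",r.round(4))
E
python3 -c "
from h import *
move([.565,.2725,.10],1.588)"
```

```text
t 1.2 tcp [ 0.3817 -0.161   0.2731] rpy [ 3.1408e+00 -5.0000e-04  9.5280e-01] gap 56.5 F [-1.2 -0.8  0.9] 0.0
offset [ 0.9189 -0.2039  0.3464] rot [ 1.200e-03 -3.000e-04 -8.088e-01]
```

Call:
arm_command([
  {"offset": [0.92,-0.204,0.346],"rotation": [0,0,-0.81],"fingers": 0.36},
  {"offset": [0.92,-0.204,0.346],"rotation": [0,0,-0.81],"fingers": 0.36},
  {"offset": [0.92,-0.204,0.346],"rotation": [0,0,-0.81],"fingers": 0.36},
  {"offset": [0.92,-0.204,0.346],"rotation": [0,0,-0.81],"fingers": 0.36},
  {"offset": [0.92,-0.204,0.346],"rotation": [0,0,-0.81],"fingers": 0.36},
  {"offset": [0.92,-0.204,0.346],"rotation": [0,0,-0.81],"fingers": 0.36},
  {"offset": [0.92,-0.204,0.346],"rotation": [0,0,-0.81],"fingers": 0.36},
  {"offset": [0.92,-0.204,0.346],"rotation": [0,0,-0.81],"fingers": 0.36},
  {"offset": [0.92,-0.204,0.346],"rotation": [0,0,-0.81],"fingers": 0.36},
  {"offset": [0.92,-0.204,0.346],"rotation": [0,0,-0.81],"fingers": 0.36},
  {"offset": [0.92,-0.204,0.346],"rotation": [0,0,-0.81],"fingers": 0.36},
  {"offset": [0.92,-0.204,0.346],"rotation": [0,0,-0.81],"fingers": 0.36},
])

```text
t: 2.4
tcp_pos: [0.566, 0.2687, 0.0976]
tool_rot: [-3.139, 0.001, 1.584]
force: [-0.3, 0.5, 0.2]
finger_gap: 0.639
finger_force: 0.0
```

```bash
python3 -c "
from h import *
move([.565,.2725,.015],1.588)
for n,(u,v),w in(('top',(194,209),40),('side',proj('side',[.565,.2725,.06]),40)):
    im=manip.get_image(n)[:,:,::-1];u,v=int(u),int(v)
    cv2.imwrite('pics/a_%s.png'%n,cv2.resize(im[v-w:v+w,u-w:u+w],None,fx=5,fy=5,interpolation=cv2.INTER_CUBIC));print(u,v)
a=cv2.imread('pics/a_top.png');b=cv2.imread('pics/a_side.png');cv2.imwrite('pics/a.png',np.hstack([a,b]))
"
```

```text
t 2.4 tcp [0.566  0.2687 0.0976] rpy [-3.1388e+00  1.3000e-03  1.5845e+00] gap 56.2 F [-0.3  0.5  0.2] 0.0
offset [ 0.0079 -0.0015  0.1653] rot [-0.0036  0.0017 -0.0045]
194 209
241 186
```

View pics/a.png

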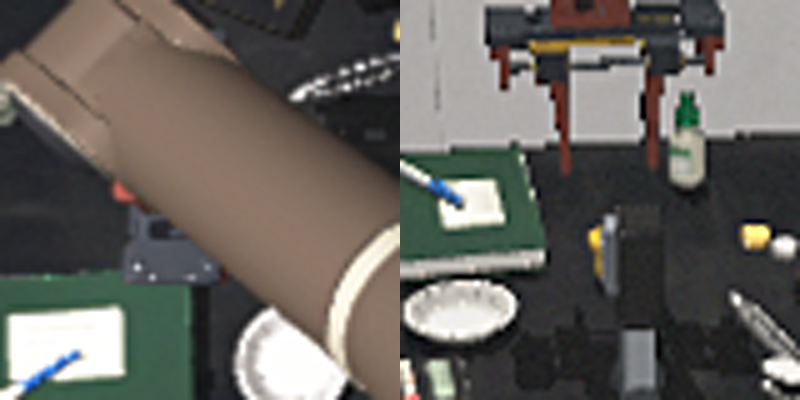

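Call:
arm_command([
  {"offset": [0.008,-0.0015,0.1],"rotation": [-0.003,0.001,-0.004],"fingers": 0.36},
  {"offset": [0.008,-0.0015,0.1],"rotation": [-0.003,0.001,-0.004],"fingers": 0.36},
  {"offset": [0.008,-0.0015,0.165],"rotation": [-0.003,0.001,-0.004],"fingers": 0.36},
  {"offset": [0.008,-0.0015,0.165],"rotation": [-0.003,0.001,-0.004],"fingers": 0.36},
  {"offset": [0.008,-0.0015,0.165],"rotation": [-0.003,0.001,-0.004],"fingers": 0.36},
  {"offset": [0.008,-0.0015,0.165],"rotation": [-0.003,0.001,-0.004],"fingers": 0.36},
])

```text
t: 3.1
tcp_pos: [0.5667, 0.2729, 0.0194]
tool_rot: [3.137, -0.002, 1.586]
force: [0.4, -0.5, 0.3]
finger_gap: 0.637
finger_force: 0.0
```

```bash
python3 -c "
from h import *
move([.565,.2725,.015],1.588)"
```

```text
t 3.1 tcp [0.5667 0.2729 0.0194] rpy [ 3.1370e+00 -1.5000e-03  1.5856e+00] gap 56.1 F [ 0.4 -0.5  0.3] 0.0
offset [-0.0008 -0.0035  0.0089] rot [ 0.0058 -0.0019 -0.0031]
```

Call:
arm_command([
  {"offset": [-0.001,-0.003,0.008],"rotation": [0,0,0],"fingers": 0.36},
  {"offset": [-0.001,-0.003,0.008],"rotation": [0,0,0],"fingers": 0.36},
  {"offset": [-0.001,-0.003,0.008],"rotation": [0,0,0],"fingers": 0.36},
])

```text
t: 3.4
tcp_pos: [0.5642, 0.2724, 0.0136]
tool_rot: [3.139, -0.001, 1.586]
force: [-0.6, 0.2, 0.4]
finger_gap: 0.643
finger_force: 0.0
```

Call:
arm_command([
  {"offset": [0,0,0],"rotation": [0,0,0],"fingers": 0.7},
  {"offset": [0,0,0],"rotation": [0,0,0],"fingers": 0.7},
  {"offset": [0,0,0],"rotation": [0,0,0],"fingers": 0.7},
  {"offset": [0,0,0],"rotation": [0,0,0],"fingers": 0.7},
  {"offset": [0,0,0],"rotation": [0,0,0],"fingers": 0.7},
  {"offset": [0,0,0],"rotation": [0,0,0],"fingers": 0.7},
], force=20)

```text
t: 4.0
tcp_pos: [0.5647, 0.2726, 0.0134]
tool_rot: [3.138, -0.001, 1.586]
force: [1.7, 0.4, 1.2]
finger_gap: 0.403
finger_force: 20.0
```

```bash
python3 -c "
from h import *
move([.565,.2725,.20],1.588)"
```

```text
t 4.0 tcp [0.5647 0.2726 0.0134] rpy [ 3.1383e+00 -1.1000e-03  1.5862e+00] gap 35.5 F [1.7 0.4 1.2] 20.0
offset [ 3.000e-04  1.900e-03 -3.732e-01] rot [ 0.0042 -0.0014 -0.0022]
```

Call:
arm_command([
  {"offset": [0,0,-0.1],"rotation": [0,0,0],"fingers": 0.7},
  {"offset": [0,0,-0.2],"rotation": [0,0,0],"fingers": 0.7},
  {"offset": [-0.2,-0.012,-0.24],"rotation": [0.004,0,0],"fingers": 0.7},
  {"offset": [-0.3,-0.018,-0.24],"rotation": [0.004,0,0],"fingers": 0.7},
  {"offset": [-0.4,-0.024,-0.24],"rotation": [0.004,0,0],"fingers": 0.7},
  {"offset": [-0.5,-0.03,-0.24],"rotation": [0.004,0,0],"fingers": 0.7},
  {"offset": [-0.58,-0.035,-0.24],"rotation": [0.004,0,0],"fingers": 0.7},
  {"offset": [-0.65,-0.039,-0.24],"rotation": [0.004,0,0],"fingers": 0.7},
  {"offset": [-0.686,-0.041,-0.24],"rotation": [0.004,0,0],"fingers": 0.7},
  {"offset": [-0.686,-0.041,-0.24],"rotation": [0.004,0,0],"fingers": 0.7},
  {"offset": [-0.686,-0.041,-0.24],"rotation": [0.004,0,0],"fingers": 0.7},
  {"offset": [-0.686,-0.041,-0.24],"rotation": [0.004,0,0],"fingers": 0.7},
])

```text
t: 5.2
tcp_pos: [0.5484, -0.0693, 0.1326]
tool_rot: [-3.14, -0.002, 1.588]
force: [0.4, 1.1, -1.9]
finger_gap: 0.403
finger_force: 20.0
```

```bash
python3 -c "
from h import *
move([.550,-.0705,.075],1.588)
w=32;o=[]
for n in('top','side'):
    u,v=proj(n,[.55,-.0705,.08]);im=manip.get_image(n)[:,:,::-1];u,v=int(u),int(v)
    cv2.imwrite('pics/b_%s_full.png'%n,im)
    o.append(cv2.resize(im[v-w:v+w,u-w:u+w],(400,400),interpolation=cv2.INTER_CUBIC));print(n,u,v)
cv2.imwrite('pics/b.png',np.hstack(o))
"
```

```text
t 5.2 tcp [ 0.5484 -0.0693  0.1326] rpy [-3.1402e+00 -1.8000e-03  1.5881e+00] gap 35.5 F [ 0.4  1.1 -1.9] 20.0
offset [-0.0026  0.0034  0.1153] rot [-0.0018 -0.0023  0.0001]
top 283 212
side 244 229
```

View pics/b.png

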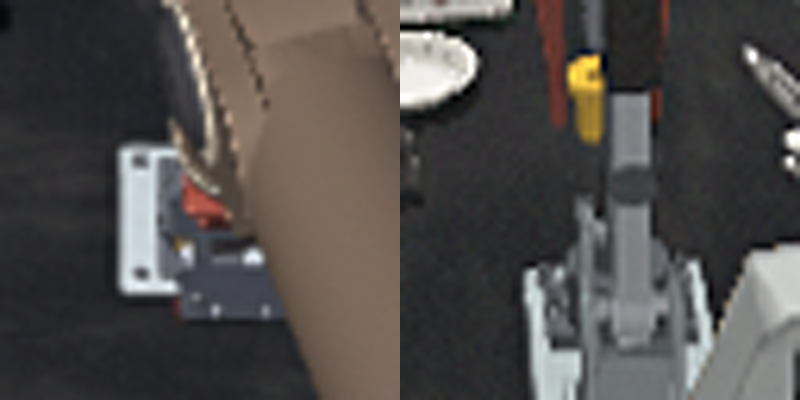

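The top view is blocked by the arm, and the side view shows the bushing at about (588,100) hanging upright behind the lever. I'll check the bore estimate with a model overlay on the first picture.

```bash
python3 -c "
from h import *
t=cv2.imread('pics/top0.png')
def crop(u,v,w,circs):
    c=cv2.resize(t[v-w:v+w,u-w:u+w],(400,400),interpolation=cv2.INTER_CUBIC);k=400/(2*w)
    d=c.copy()
    for X,r,col in circs:
        P=np.array([proj('top',[X[0]+r*np.cos(a),X[1]+r*np.sin(a),X[2]]) for a in np.linspace(0,6.28,60)])
        P=(P+.5-[u-w,v-w])*k
        cv2.polylines(d,[P.astype(int)],True,col,1)
    return d
B=[.550,-.0705,.046]
b=crop(284,214,12,[(B,.0146,(0,255,0)),(B,.027,(0,0,255))])
S=[.565,.2725,.033]
s=crop(194,209,8,[(S,.018,(0,255,0)),(S[:2]+[.026],.018,(255,0,0))])
cv2.imwrite('pics/c.png',np.hstack([b,s]))"
```

```text
(no output)
```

View pics/c.png

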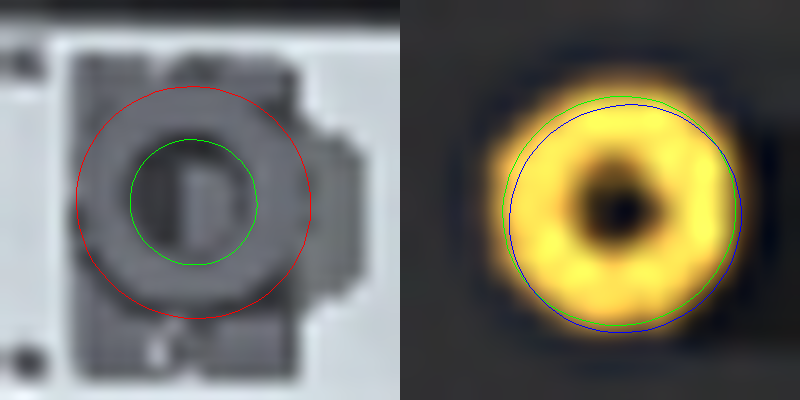

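The bore is about 1 mm forward and 0.6 mm left of my estimate, and the bushing about the same, so the TCP target stays at (0.550, -0.0703). I'm lowering to just above the bore.

Call:
arm_command([
  {"offset": [-0.002,0.003,0.07],"rotation": [0,0,0],"fingers": 0.7},
  {"offset": [-0.002,0.003,0.11],"rotation": [0,0,0],"fingers": 0.7},
  {"offset": [-0.002,0.003,0.136],"rotation": [0,0,0],"fingers": 0.7},
  {"offset": [-0.002,0.003,0.136],"rotation": [0,0,0],"fingers": 0.7},
  {"offset": [-0.002,0.003,0.136],"rotation": [0,0,0],"fingers": 0.7},
  {"offset": [-0.002,0.003,0.136],"rotation": [0,0,0],"fingers": 0.7},
])

```text
t: 5.9
tcp_pos: [0.5511, -0.0715, 0.0659]
tool_rot: [3.141, -0.001, 1.587]
force: [-0.1, 0.2, -0.7]
finger_gap: 0.402
finger_force: 20.0
```

```bash
python3 -c "
from h import *
move([.550,-.0703,.050],1.588)"
```

```text
t 5.9 tcp [ 0.5511 -0.0715  0.0659] rpy [ 3.1406e+00 -6.0000e-04  1.5869e+00] gap 35.4 F [-0.1  0.2 -0.7] 20.0
offset [ 0.0024 -0.0021  0.0319] rot [ 0.0013 -0.0008 -0.0014]
```

Call:
arm_command([
  {"offset": [0.002,-0.002,0.004],"rotation": [0,0,0],"fingers": 0.7},
  {"offset": [0.002,-0.002,0.004],"rotation": [0,0,0],"fingers": 0.7},
  {"offset": [0.002,-0.002,0.01],"rotation": [0,0,0],"fingers": 0.7},
  {"offset": [0.002,-0.002,0.014],"rotation": [0,0,0],"fingers": 0.7},
  {"offset": [0.002,-0.002,0.018],"rotation": [0,0,0],"fingers": 0.7},
  {"offset": [0.002,-0.002,0.018],"rotation": [0,0,0],"fingers": 0.7},
])

```text
t: 6.5
tcp_pos: [0.5507, -0.0707, 0.0575]
tool_rot: [3.139, -0.0, 1.586]
force: [-1.6, 0.6, 13.9]
finger_gap: 0.403
finger_force: 20.0
```

```bash
python3 -c "
from h import *
move([.550,-.0703,.050],1.588)"
```

```text
t 6.5 tcp [ 0.5507 -0.0707  0.0575] rpy [ 3.1392e+00 -1.0000e-04  1.5864e+00] gap 35.5 F [-1.6  0.6 13.9] 20.0
offset [ 0.0009 -0.0015  0.0151] rot [ 0.003  -0.0002 -0.002 ]
```

Call:
arm_command([
  {"offset": [0.0,0.0,-0.006],"rotation": [0,0,0],"fingers": 0.7},
  {"offset": [0.001,-0.002,-0.004],"rotation": [0,0,0],"fingers": 0.7},
  {"offset": [0.001,-0.003,-0.001],"rotation": [0,0,0],"fingers": 0.7},
  {"offset": [0.001,-0.003,0.0],"rotation": [0,0,0],"fingers": 0.7},
])

```text
t: 6.9
tcp_pos: [0.5491, -0.0705, 0.0576]
tool_rot: [3.139, 0.0, 1.586]
force: [-2.6, -0.9, 20.9]
finger_gap: 0.397
finger_force: 20.0
```

```bash
python3 -c "
from h import *
move([.550,-.0703,.050],1.588);print(manip.sense()['torque'])"
```

```text
t 6.9 tcp [ 0.5491 -0.0705  0.0576] rpy [3.1394e+00 3.0000e-04 1.5862e+00] gap 35.0 F [-2.6 -0.9 20.9] 20.0
offset [0.0004 0.0018 0.0152] rot [ 0.0028  0.0004 -0.0023]
[-0.13080437  0.860258   -0.00624658]
```

Call:
arm_command([
  {"offset": [0.0,0.0,-0.016],"rotation": [0,0,0],"fingers": 0.7},
  {"offset": [0.0,0.002,-0.016],"rotation": [0,0,0],"fingers": 0.7},
  {"offset": [0.0,0.002,-0.016],"rotation": [0,0,0],"fingers": 0.7},
])

```text
t: 7.2
tcp_pos: [0.5485, -0.0704, 0.0635]
tool_rot: [-3.14, -0.001, 1.586]
force: [0.8, -0.0, -1.3]
finger_gap: 0.401
finger_force: 20.0
```

```bash
python3 -c "
from h import *
move([.550,-.0703,.050],1.588);print(manip.sense()['torque'])
w=24;u,v=proj('side',[.55,-.0705,.07]);im=manip.get_image('side')[:,:,::-1];u,v=int(u),int(v)
a=cv2.resize(im[v-w:v+w,u-w:u+w],(400,400),interpolation=cv2.INTER_CUBIC);print(u,v)
u,v=proj('top',[.55,-.0705,.07]);im=manip.get_image('top')[:,:,::-1];u,v=int(u),int(v)
b=cv2.resize(im[v-w:v+w,u-w:u+w],(400,400),interpolation=cv2.INTER_CUBIC)
cv2.imwrite('pics/d.png',np.hstack([a,b]))"
```

```text
t 7.2 tcp [ 0.5485 -0.0704  0.0635] rpy [-3.1405e+00 -9.0000e-04  1.5863e+00] gap 35.3 F [ 0.8 -0.  -1.3] 20.0
offset [0.0001 0.0031 0.027 ] rot [-0.0014 -0.0011 -0.0021]
[-0.05423382 -0.10181046 -0.035369  ]
244 231
```

View pics/d.png

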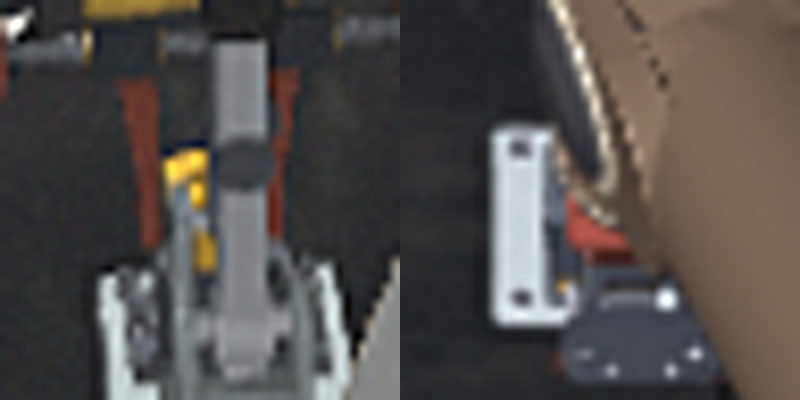

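The bushing hangs upright, and the torque suggests rim contact on the -x side. I'm probing further to +x.

Call:
arm_command([
  {"offset": [0.0,0.007,0.0],"rotation": [0,0,0],"fingers": 0.7},
  {"offset": [0.0,0.007,0.0],"rotation": [0,0,0],"fingers": 0.7},
  {"offset": [0.0,0.007,0.008],"rotation": [0,0,0],"fingers": 0.7},
  {"offset": [0.0,0.007,0.014],"rotation": [0,0,0],"fingers": 0.7},
  {"offset": [0.0,0.007,0.014],"rotation": [0,0,0],"fingers": 0.7},
  {"offset": [0.0,0.007,0.014],"rotation": [0,0,0],"fingers": 0.7},
])

```text
t: 7.9
tcp_pos: [0.5524, -0.0703, 0.0568]
tool_rot: [-3.141, -0.001, 1.586]
force: [2.3, -0.7, -1.1]
finger_gap: 0.402
finger_force: 20.0
```

```bash
python3 -c "
from h import *
move([.550,-.0703,.050],1.588);print(manip.sense()['torque'])"
```

```text
t 7.9 tcp [ 0.5524 -0.0703  0.0568] rpy [-3.1412e+00 -9.0000e-04  1.5864e+00] gap 35.4 F [ 2.3 -0.7 -1.1] 20.0
offset [ 0.     -0.0048  0.0136] rot [-0.0005 -0.0011 -0.002 ]
[-0.1088149  -0.45325893 -0.04157259]
```

Call:
arm_command([
  {"offset": [0.0,0.001,0.004],"rotation": [0,0,0],"fingers": 0.7},
  {"offset": [0.0,0.001,0.007],"rotation": [0,0,0],"fingers": 0.7},
  {"offset": [0.0,0.001,0.007],"rotation": [0,0,0],"fingers": 0.7},
])

```text
t: 8.2
tcp_pos: [0.5534, -0.0703, 0.0535]
tool_rot: [3.141, -0.001, 1.586]
force: [3.6, 0.3, -1.5]
finger_gap: 0.401
finger_force: 20.0
```

```bash
python3 -c "
from h import *
move([.550,-.0703,.050],1.588);print(manip.sense()['torque'])"
```

```text
t 8.2 tcp [ 0.5534 -0.0703  0.0535] rpy [ 3.1408e+00 -9.0000e-04  1.5864e+00] gap 35.2 F [ 3.6  0.3 -1.5] 20.0
offset [ 0.     -0.0069  0.0069] rot [ 0.001  -0.0011 -0.002 ]
[-0.08247986 -0.99548122  0.00211266]
```

Call:
arm_command([
  {"offset": [0.0,0.003,0.002],"rotation": [0,0,0],"fingers": 0.7},
  {"offset": [0.0,0.003,0.004],"rotation": [0,0,0],"fingers": 0.7},
  {"offset": [0.0,0.003,0.004],"rotation": [0,0,0],"fingers": 0.7},
])

```text
t: 8.5
tcp_pos: [0.5537, -0.0703, 0.0509]
tool_rot: [-3.14, -0.001, 1.586]
force: [1.1, -0.6, -2.4]
finger_gap: 0.401
finger_force: 20.0
```

```bash
python3 -c "
from h import *
move([.550,-.0703,.050],1.588);print(manip.sense()['torque'])"
```

```text
t 8.5 tcp [ 0.5537 -0.0703  0.0509] rpy [-3.1398e+00 -8.0000e-04  1.5865e+00] gap 35.2 F [ 1.1 -0.6 -2.4] 20.0
offset [ 0.0001 -0.0073  0.0018] rot [-0.0023 -0.001  -0.002 ]
[-0.11878222 -0.31517077  0.02305283]
```

It's in the bore with almost no load, so I'm releasing it.

Call:
arm_command([
  {"offset": [0,0,0],"rotation": [0,0,0],"fingers": 0.4},
  {"offset": [0,0,0],"rotation": [0,0,0],"fingers": 0.4},
  {"offset": [0,0,0],"rotation": [0,0,0],"fingers": 0.4},
  {"offset": [0,0,0],"rotation": [0,0,0],"fingers": 0.4},
  {"offset": [0,0,0],"rotation": [0,0,0],"fingers": 0.4},
  {"offset": [0,0,-0.05],"rotation": [0,0,0],"fingers": 0.4},
  {"offset": [0,0,-0.1],"rotation": [0,0,0],"fingers": 0.4},
  {"offset": [0,0,-0.2],"rotation": [0,0,0],"fingers": 0.4},
  {"offset": [0.15,-0.1,-0.3],"rotation": [0,0,0],"fingers": 0.4},
  {"offset": [0.2,-0.1,-0.4],"rotation": [0,0,0],"fingers": 0.4},
  {"offset": [0.2,-0.1,-0.5],"rotation": [0,0,0],"fingers": 0.3},
  {"offset": [0.2,-0.1,-0.55],"rotation": [0,0,0],"fingers": 0.2},
])

```text
t: 9.7
tcp_pos: [0.5032, 0.0264, 0.3094]
tool_rot: [-3.14, -0.001, 1.589]
force: [0.8, -0.9, -0.4]
finger_gap: 0.745
finger_force: 0.0
```

```bash
python3 -c "
from h import *
move([.5545,-.187,.31],1.588)
im=manip.get_image('top')[:,:,::-1];w=24
u,v=proj('top',[.553,-.0705,.07]);u,v=int(u),int(v);print('crop origin',u-w,v-w)
b=cv2.resize(im[v-w:v+w,u-w:u+w],(400,400),interpolation=cv2.INTER_CUBIC)
im=manip.get_image('side')[:,:,::-1]
u,v=proj('side',[.553,-.13,.15]);w=40;u,v=int(u),int(v);print('side origin',u-w,v-w)
a=cv2.resize(im[v-w:v+w,u-w:u+w],(400,400),interpolation=cv2.INTER_CUBIC)
cv2.imwrite('pics/e.png',np.hstack([b,a]))"
```

```text
t 9.7 tcp [0.5032 0.0264 0.3094] rpy [-3.1402e+00 -6.0000e-04  1.5890e+00] gap 65.5 F [ 0.8 -0.9 -0.4] 0.0
offset [-0.4286  0.0949 -0.0015] rot [-0.0017 -0.0008  0.0013]
crop origin 259 187
side origin 206 179
```

View pics/e.png

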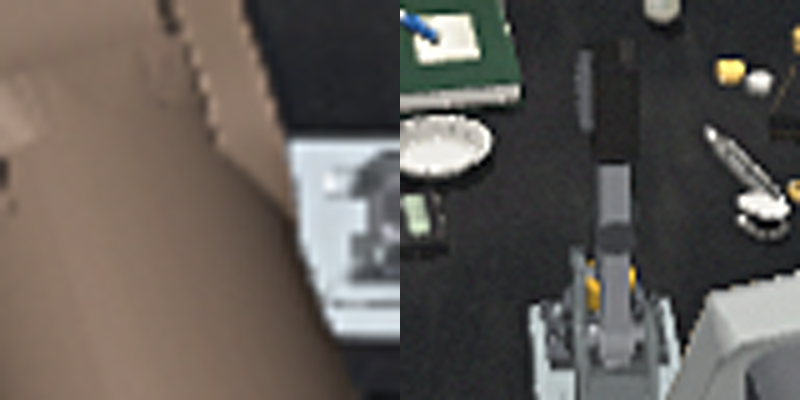

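The bushing stands in the bore, visible behind the lever at crop (610,285). The grip centre at (618,100) gives x≈0.556, y≈-0.187. Next I'll move over the grip and come down on it.

Call:
arm_command([
  {"offset": [0,0.05,-0.01],"rotation": [0,0,0],"fingers": 0.1},
  {"offset": [-0.1,0.098,-0.01],"rotation": [0,0,0],"fingers": 0.1},
  {"offset": [-0.2,0.098,-0.01],"rotation": [0,0,0],"fingers": 0.1},
  {"offset": [-0.3,0.098,-0.01],"rotation": [0,0,0],"fingers": 0.1},
  {"offset": [-0.38,0.098,-0.01],"rotation": [0,0,0],"fingers": 0.1},
  {"offset": [-0.428,0.098,-0.01],"rotation": [0,0,0],"fingers": 0.1},
  {"offset": [-0.428,0.098,-0.01],"rotation": [0,0,0],"fingers": 0.1},
  {"offset": [-0.428,0.098,-0.01],"rotation": [0,0,0],"fingers": 0.1},
  {"offset": [-0.428,0.098,0.07],"rotation": [0,0,0],"fingers": 0.1},
  {"offset": [-0.428,0.098,0.15],"rotation": [0,0,0],"fingers": 0.1},
  {"offset": [-0.428,0.098,0.15],"rotation": [0,0,0],"fingers": 0.1},
  {"offset": [-0.428,0.098,0.15],"rotation": [0,0,0],"fingers": 0.1},
])

```text
t: 11.0
tcp_pos: [0.5571, -0.1871, 0.2332]
tool_rot: [-3.14, -0.002, 1.589]
force: [-0.3, -0.1, 0.6]
finger_gap: 0.899
finger_force: 0.0
```

```bash
python3 -c "
from h import *
move([.556,-.187,.234],1.588)"
```

```text
t 11.0 tcp [ 0.5571 -0.1871  0.2332] rpy [-3.1403e+00 -1.6000e-03  1.5886e+00] gap 79.1 F [-0.3 -0.1  0.6] 0.0
offset [ 0.0003 -0.0021 -0.0017] rot [-0.0017 -0.0021  0.0008]
```

Call:
arm_command([
  {"offset": [0,-0.002,0],"rotation": [0,0,0],"fingers": 0.6},
  {"offset": [0,-0.002,0],"rotation": [0,0,0],"fingers": 0.9},
  {"offset": [0,-0.002,0],"rotation": [0,0,0],"fingers": 0.9},
  {"offset": [0,-0.002,0],"rotation": [0,0,0],"fingers": 0.9},
  {"offset": [0,-0.002,0],"rotation": [0,0,0],"fingers": 0.9},
  {"offset": [0,-0.002,0],"rotation": [0,0,0],"fingers": 0.9},
  {"offset": [0,-0.002,0],"rotation": [0,0,0],"fingers": 0.9},
  {"offset": [0,-0.002,0],"rotation": [0,0,0],"fingers": 0.9},
], force=30)

```text
t: 11.8
tcp_pos: [0.5532, -0.189, 0.2326]
tool_rot: [-3.135, -0.0, 1.585]
force: [-13.3, 0.9, 8.2]
finger_gap: 0.276
finger_force: 30.0
```

```bash
python3 -c "
from h import *
move([.556,-.187,.234],1.588)
for th in np.radians([8,16,24,32,40,48,56,64,72,80,88,94,98,100]):
    f=np.radians(100)-th;c=np.radians(100)
    print(round(th,2),round(.18*(np.cos(f)-np.cos(c))/.5,3),round(.18*(np.sin(c)-np.sin(f))/.5,3))"
```

```text
t 11.8 tcp [ 0.5532 -0.189   0.2326] rpy [-3.1353e+00 -5.0000e-04  1.5851e+00] gap 24.2 F [-13.3   0.9   8.2] 30.0
offset [ 0.004   0.0056 -0.0029] rot [-0.0081 -0.0006 -0.0037]
0.14 0.05 -0.005
0.28 0.1 -0.003
0.42 0.15 0.005
0.56 0.197 0.021
0.7 0.243 0.043
0.84 0.284 0.071
0.98 0.321 0.104
1.12 0.354 0.143
1.26 0.38 0.186
1.4 0.401 0.231
1.54 0.415 0.28
1.64 0.421 0.317
1.71 0.422 0.342
1.75 0.423 0.355
```

The gap is 24.2 mm, so the button is in. I'll relieve the side load and swing.

Call:
arm_command([
  {"offset": [0,-0.004,0],"rotation": [0,0,0],"fingers": 0.9},
  {"offset": [0.025,-0.005,-0.003],"rotation": [0,0,0],"fingers": 0.9},
  {"offset": [0.05,-0.005,-0.005],"rotation": [0,0,0],"fingers": 0.9},
  {"offset": [0.075,-0.005,-0.004],"rotation": [0,0,0],"fingers": 0.9},
  {"offset": [0.1,-0.005,-0.003],"rotation": [0,0,0],"fingers": 0.9},
  {"offset": [0.125,-0.005,0.001],"rotation": [0,0,0],"fingers": 0.9},
  {"offset": [0.15,-0.005,0.005],"rotation": [0,0,0],"fingers": 0.9},
  {"offset": [0.15,-0.005,0.005],"rotation": [0,0,0],"fingers": 0.9},
])

```text
t: 12.6
tcp_pos: [0.5534, -0.1129, 0.2309]
tool_rot: [3.139, -0.0, 1.587]
force: [3.5, 1.3, 4.3]
finger_gap: 0.274
finger_force: 30.0
```

```bash
python3 -c "
from h import *
move([.556,-.187,.234],1.588)"
```

```text
t 12.6 tcp [ 0.5534 -0.1129  0.2309] rpy [ 3.1393e+00 -2.0000e-04  1.5873e+00] gap 24.1 F [3.5 1.3 4.3] 30.0
offset [-0.1482  0.0027 -0.0062] rot [ 0.0029 -0.0002 -0.0009]
```

Call:
arm_command([
  {"offset": [0.024,0,0.008],"rotation": [0,0,0],"fingers": 0.9},
  {"offset": [0.047,0,0.016],"rotation": [0,0,0],"fingers": 0.9},
  {"offset": [0.07,0,0.027],"rotation": [0,0,0],"fingers": 0.9},
  {"offset": [0.093,0,0.038],"rotation": [0,0,0],"fingers": 0.9},
  {"offset": [0.114,0,0.052],"rotation": [0,0,0],"fingers": 0.9},
  {"offset": [0.134,0,0.066],"rotation": [0,0,0],"fingers": 0.9},
  {"offset": [0.153,0,0.082],"rotation": [0,0,0],"fingers": 0.9},
  {"offset": [0.171,0,0.099],"rotation": [0,0,0],"fingers": 0.9},
  {"offset": [0.188,0,0.118],"rotation": [0,0,0],"fingers": 0.9},
  {"offset": [0.204,0,0.138],"rotation": [0,0,0],"fingers": 0.9},
  {"offset": [0.217,0,0.159],"rotation": [0,0,0],"fingers": 0.9},
  {"offset": [0.23,0,0.181],"rotation": [0,0,0],"fingers": 0.9},
])

```text
t: 13.8
tcp_pos: [0.5539, 0.006, 0.1419]
tool_rot: [3.134, -0.006, 1.589]
force: [7.5, 10.3, 9.0]
finger_gap: 0.277
finger_force: 30.0
```

```bash
python3 -c "
from h import *
move([.556,-.187,.234],1.588)"
```

```text
t 13.8 tcp [0.5539 0.006  0.1419] rpy [ 3.1343 -0.0063  1.5886] gap 24.3 F [ 7.5 10.3  9. ] 30.0
offset [-0.3848 -0.0013 -0.1866] rot [ 0.0093 -0.0081  0.0007]
```

Call:
arm_command([
  {"offset": [0.011,0.001,0.023],"rotation": [0,0,0],"fingers": 0.9},
  {"offset": [0.021,0.001,0.045],"rotation": [0,0,0],"fingers": 0.9},
  {"offset": [0.029,0.001,0.07],"rotation": [0,0,0],"fingers": 0.9},
  {"offset": [0.035,0.001,0.094],"rotation": [0,0,0],"fingers": 0.9},
  {"offset": [0.038,0.001,0.108],"rotation": [0,0,0],"fingers": 0.9},
  {"offset": [0.04,0.001,0.12],"rotation": [0,0,0],"fingers": 0.9},
  {"offset": [0.041,0.001,0.128],"rotation": [0,0,0],"fingers": 0.9},
  {"offset": [0.042,0.001,0.136],"rotation": [0,0,0],"fingers": 0.9},
  {"offset": [0.042,0.001,0.144],"rotation": [0,0,0],"fingers": 0.9},
  {"offset": [0.042,0.001,0.152],"rotation": [0,0,0],"fingers": 0.9},
])

```text
t: 14.8
tcp_pos: [0.554, 0.0288, 0.0654]
tool_rot: [3.135, -0.009, 1.59]
force: [6.5, 15.5, 4.2]
finger_gap: 0.269
finger_force: 30.0
```

```bash
python3 -c "
from h import *
move([.556,-.187,.057],1.588)"
```

```text
t 14.8 tcp [0.554  0.0288 0.0654] rpy [ 3.1346 -0.0091  1.5896] gap 23.7 F [ 6.5 15.5  4.2] 30.0
offset [-0.4316 -0.0042  0.0129] rot [ 0.0089 -0.0116  0.0019]
```

Call:
arm_command([
  {"offset": [-0.001,0,0.006],"rotation": [0,0,0],"fingers": 0.9},
  {"offset": [-0.002,0,0.012],"rotation": [0,0,0],"fingers": 0.9},
  {"offset": [-0.002,0,0.018],"rotation": [0,0,0],"fingers": 0.9},
  {"offset": [-0.002,0,0.022],"rotation": [0,0,0],"fingers": 0.9},
  {"offset": [-0.002,0,0.022],"rotation": [0,0,0],"fingers": 0.9},
])

```text
t: 15.3
tcp_pos: [0.554, 0.0287, 0.0545]
tool_rot: [3.134, -0.01, 1.59]
force: [7.1, 17.1, 1.5]
finger_gap: 0.274
finger_force: 30.0
```

```bash
python3 -c "
from h import *
move([.556,-.187,.057],1.588)"
```

```text
t 15.3 tcp [0.554  0.0287 0.0545] rpy [ 3.1344 -0.0101  1.5903] gap 24.1 F [ 7.1 17.1  1.5] 30.0
offset [-0.4313 -0.0044 -0.0095] rot [ 0.0091 -0.0129  0.0029]
```

Call:
arm_command([
  {"offset": [-0.002,0,0.005],"rotation": [0,0,0],"fingers": 0.9},
  {"offset": [-0.004,0,0.01],"rotation": [0,0,0],"fingers": 0.9},
  {"offset": [-0.004,0,0.014],"rotation": [0,0,0],"fingers": 0.9},
  {"offset": [-0.004,0,0.014],"rotation": [0,0,0],"fingers": 0.9},
])

```text
t: 15.7
tcp_pos: [0.5541, 0.0281, 0.0477]
tool_rot: [3.134, -0.012, 1.591]
force: [5.8, 20.4, 4.1]
finger_gap: 0.272
finger_force: 30.0
```

```bash
python3 -c "
from h import *
move([.556,-.187,.057],1.588)"
```

```text
t 15.7 tcp [0.5541 0.0281 0.0477] rpy [ 3.1341 -0.0115  1.5914] gap 24.0 F [ 5.8 20.4  4.1] 30.0
offset [-0.43   -0.0048 -0.0236] rot [ 0.0096 -0.0147  0.0043]
```

```bash
python3 -c "
from h import *
o=[]
for n,w in(('side',32),('top',32)):
    u,v=proj(n,[.553,-.05,.07]);u,v=int(u),int(v);print('origin',u-w,v-w)
    im=manip.get_image(n)[:,:,::-1];cv2.imwrite('pics/f_%s_full.png'%n,im)
    o.append(cv2.resize(im[v-w:v+w,u-w:u+w],(400,400),interpolation=cv2.INTER_CUBIC))
cv2.imwrite('pics/f.png',np.hstack(o));print(manip.sense()['torque'],manip.sense()['force'])"
```

```text
origin 213 196
origin 246 179
[ 3.64699256 -0.95686414 -0.40102632] [ 5.49285429 20.52160198  3.67440925]
```

View pics/f.png

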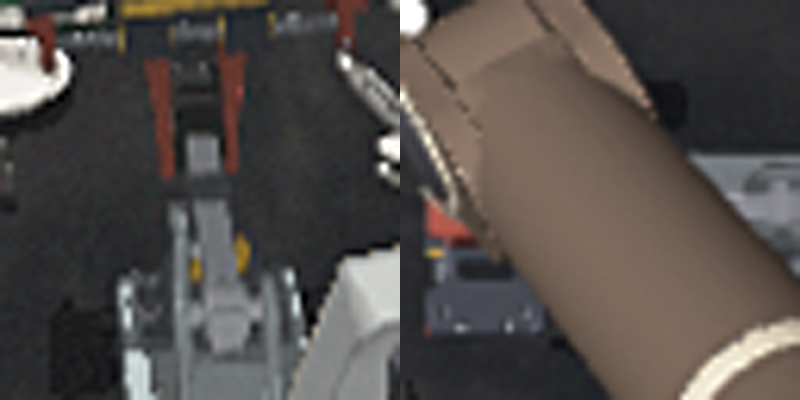

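The side view shows the lever bar running from the hinge (220,310) to the collar at (200,187) and the grip end near (195,60). Yellow is still visible at (195,268) and (243,252). I'll estimate the lever angle from these points.

```bash
python3 -c "
from h import *
q=lambda X:((proj('side',X)+.5-[213,196])*6.25).round(0)
P=np.array([.554,-.1553,.076])
for th in(1.0,1.2,1.3,1.4,1.5,1.6,1.7,1.74):
    f=np.radians(100)-th;u=np.array([-.017*np.cos(f),np.cos(f),np.sin(f)])
    print(th,*[q(P+r*u) for r in(0,.085,.14,.18,.205)])
print('tcp',q([.5541,.0281,.0477]),'bush home/standing sides',[q([.553+s*.018,-.0703,z]) for s in(-1,1) for z in(.05,.062)])
t=cv2.imread('pics/side0.png')
"
```

```text
1.0 [224. 313.] [208. 139.] [198.  31.] [191. -46.] [187. -92.]
1.2 [224. 313.] [206. 152.] [196.  55.] [188. -13.] [184. -55.]
1.3 [224. 313.] [206. 161.] [195.  70.] [188.   7.] [183. -31.]
1.4 [224. 313.] [206. 171.] [195.  87.] [187.  29.] [183.  -6.]
1.5 [224. 313.] [206. 183.] [195. 106.] [187.  54.] [183.  22.]
1.6 [224. 313.] [206. 196.] [195. 127.] [187.  80.] [183.  52.]
1.7 [224. 313.] [206. 209.] [195. 149.] [188. 108.] [184.  83.]
1.74 [224. 313.] [206. 215.] [195. 158.] [188. 119.] [184.  96.]
tcp [195. 163.] bush home/standing sides [array([172., 262.]), array([172., 242.]), array([244., 257.]), array([243., 237.])]
```

```bash
cat >>h.py <<'E'
def yel(im):
    "yellow pixels around the bore, side view, BGR"
    h=cv2.cvtColor(im,cv2.COLOR_BGR2HSV);m=cv2.inRange(h,(15,110,60),(40,255,255));m[:225]=0;m[250:]=0;m[:,:235]=0;m[:,262:]=0
    for x in range(235,262):
        y=np.where(m[:,x])[0]
        if len(y):print(x,y.min(),y.max(),end=' | ')
    print()
E
python3 -c "
from h import *
e=cv2.imread('pics/e.png')[:,400:]
full=np.zeros((384,512,3),np.uint8);full[179:259,206:286]=cv2.resize(e,(80,80),interpolation=cv2.INTER_AREA)
yel(full);yel(cv2.imread('pics/f_side_full.png'))
for z in(.046,.053,.058,.065):print(z,[proj('side',[.553+s*.018,-.0703,z]).round(1) for s in(-1,1)])
"
```

```text
243 231 239 | 244 231 240 | 245 235 240 | 252 232 236 | 
243 238 239 | 244 238 240 | 251 234 239 | 252 235 238 | 
0.046 [array([240.1, 238.5]), array([251.5, 237.7])]
0.053 [array([240.1, 236.6]), array([251.5, 235.8])]
0.058 [array([240. , 235.3]), array([251.5, 234.5])]
0.065 [array([239.9, 233.4]), array([251.4, 232.6])]
```

Compared with before, the flange has dropped by about 2.7 px, or roughly 10 mm, so it's nearly home. I'm relieving the radial load and following the lever to its stop.

Call:
arm_command([
  {"offset": [0.003,0,0.004],"rotation": [0,0,0],"fingers": 0.9},
  {"offset": [0.004,0,0.008],"rotation": [0,0,0],"fingers": 0.9},
  {"offset": [0.004,0,0.012],"rotation": [0,0,0],"fingers": 0.9},
  {"offset": [0.004,0,0.012],"rotation": [0,0,0],"fingers": 0.9},
])

```text
t: 16.2
tcp_pos: [0.554, 0.0278, 0.0415]
tool_rot: [3.135, -0.009, 1.59]
force: [6.5, 13.6, 3.3]
finger_gap: 0.273
finger_force: 30.0
```

```bash
python3 -c "
from h import *
move([.556,-.187,.057],1.588)
im=manip.get_image('side')[:,:,::-1].copy();yel(im);cv2.imwrite('pics/g_full.png',im)"
```

```text
t 16.2 tcp [0.554  0.0278 0.0415] rpy [ 3.1347 -0.0089  1.5897] gap 24.0 F [ 6.5 13.6  3.3] 30.0
offset [-0.4293 -0.0039 -0.0349] rot [ 0.0088 -0.0114  0.0022]
243 238 240 | 244 238 241 | 251 234 239 | 252 236 238 |
```

```bash
python3 -c "
from h import *
f=cv2.imread('pics/f_side_full.png',0);g=cv2.imread('pics/g_full.png',0)
for r in range(203,236):print(r,f[r,243:249],g[r,243:249])"
```

```text
203 [38 41 43 45 41 57] [77 81 81 70 75 91]
204 [49 47 43 41 46 61] [54 52 57 46 54 82]
205 [44 46 46 45 55 59] [42 44 43 49 44 61]
206 [50 54 94 41 40 63] [47 46 45 42 41 57]
207 [55 56 76 52 28 56] [48 57 57 55 53 61]
208 [58 57 60 59 33 56] [45 56 58 53 37 56]
209 [41 43 46 41 29 50] [55 57 57 55 30 77]
210 [32 32 27 33 31 48] [61 57 62 60 31 60]
211 [51 52 55 54 44 48] [42 42 43 42 29 46]
212 [46 42 43 43 42 47] [52 52 48 54 44 46]
213 [34 33 33 35 33 45] [58 43 41 43 40 49]
214 [34 33 32 33 34 44] [44 34 29 37 31 44]
215 [33 32 32 33 31 39] [29 36 35 32 33 46]
216 [34 31 33 32 33 33] [37 35 29 33 28 36]
217 [71 67 65 67 46 34] [35 30 32 32 31 31]
218 [118 108 109 110 112  26] [49 49 66 67 46 31]
219 [129 116 114 117 124  22] [113 106 107 108 112  24]
220 [119 112 115 115 118  30] [129 115 114 117 119  24]
221 [111 116 114 113 119  54] [117 114 110 112 119  24]
222 [106 121 117 120 121  64] [110 116 113 113 115  51]
223 [ 88 101  97  88  89  67] [104 121 117 119 119  61]
224 [70 67 66 58 59 58] [92 99 82 78 81 72]
225 [59 54 56 54 55 57] [62 65 52 51 54 57]
226 [55 59 55 56 59 62] [55 58 51 55 56 54]
227 [50 61 56 59 57 60] [53 60 60 60 62 60]
228 [ 56  97  93  93  95 108] [54 71 72 59 61 82]
229 [ 53 110 115 111 112 119] [ 47  98 105 101 104 111]
230 [ 50 102 119 114 114 116] [ 42 102 118 115 116 115]
231 [ 44  88 118 110 113 116] [ 43  85 115 112 113 115]
232 [ 45  72 117 112 112 115] [ 42  78 115 111 111 115]
233 [ 49  72 119 112 112 113] [ 51  74 120 110 110 113]
234 [ 72  82 116 112 111 114] [ 50  70 117 110 110 112]
235 [100 133 105 111 112 113] [ 91 118 105 111 111 112]
```

The lever is following: its grip boundary moved down 0.9 px. I'll continue down.

Call:
arm_command([
  {"offset": [0,0,0.004],"rotation": [0,0,0],"fingers": 0.9},
  {"offset": [0,0,0.008],"rotation": [0,0,0],"fingers": 0.9},
  {"offset": [0,0,0.012],"rotation": [0,0,0],"fingers": 0.9},
  {"offset": [0,0,0.016],"rotation": [0,0,0],"fingers": 0.9},
  {"offset": [0,0,0.016],"rotation": [0,0,0],"fingers": 0.9},
])

```text
t: 16.75
tcp_pos: [0.5542, 0.0269, 0.0365]
tool_rot: [3.134, -0.006, 1.589]
force: [-5.7, 10.1, 38.6]
finger_gap: 0.275
finger_force: 30.0
```

```bash
cat >>h.py <<'E'
def look(name):
    move([.556,-.187,.057],1.588)
    im=manip.get_image('side')[:,:,::-1].copy();yel(im);cv2.imwrite(f'pics/{name}.png',im)
    g=cv2.cvtColor(im,cv2.COLOR_BGR2GRAY)[:,244:247].astype(float).mean(1)
    def cross(a,b,up):
        for r in range(a,b):
            if (g[r]-80)*(g[r+1]-80)<=0 and (g[r+1]>g[r])==up:return round(r+(80-g[r])/(g[r+1]-g[r]),2)
    print("grip edge",cross(212,232,True),"collar top",cross(218,232,False))
E
python3 -c "
from h import *
look('h')"
```

```text
t 16.75 tcp [0.5542 0.0269 0.0365] rpy [ 3.1338 -0.006   1.5889] gap 24.2 F [-5.7 10.1 38.6] 30.0
offset [-0.4276 -0.0037 -0.0436] rot [ 0.0099 -0.0076  0.0011]
243 239 240 | 244 238 241 | 251 235 239 | 252 236 238 | 
grip edge 218.92 collar top 224.6
```

Fz jumped to 38 N, so the lever is at its stop. I'm easing off, opening and retreating.

Call:
arm_command([
  {"offset": [0,0,-0.005],"rotation": [0,0,0],"fingers": 0.9},
  {"offset": [0,0,-0.005],"rotation": [0,0,0],"fingers": 0.3},
  {"offset": [0,0,-0.005],"rotation": [0,0,0],"fingers": 0.3},
  {"offset": [0,0,-0.005],"rotation": [0,0,0],"fingers": 0.3},
  {"offset": [0,0,-0.005],"rotation": [0,0,0],"fingers": 0.3},
  {"offset": [0,0,-0.05],"rotation": [0,0,0],"fingers": 0.3},
  {"offset": [0,0,-0.15],"rotation": [0,0,0],"fingers": 0.3},
  {"offset": [0,0,-0.25],"rotation": [0,0,0],"fingers": 0.3},
  {"offset": [0.1,0,-0.3],"rotation": [0,0,0],"fingers": 0.3},
  {"offset": [0.2,0,-0.4],"rotation": [0,0,0],"fingers": 0.3},
  {"offset": [0.3,0,-0.4],"rotation": [0,0,0],"fingers": 0.3},
  {"offset": [0.3,0,-0.4],"rotation": [0,0,0],"fingers": 0.3},
])

```text
t: 18.0
tcp_pos: [0.5481, 0.1761, 0.2342]
tool_rot: [3.139, -0.004, 1.59]
force: [0.1, 0.1, -0.6]
finger_gap: 0.697
finger_force: 0.0
```

```bash
python3 -c "
from h import *
look('i')
im=cv2.imread('pics/i.png');u,v,w=245,225,32
a=cv2.resize(im[v-w:v+w,u-w:u+w],(400,400),interpolation=cv2.INTER_CUBIC)
t=manip.get_image('top')[:,:,::-1];u,v=283,212
b=cv2.resize(t[v-w:v+w,u-w:u+w],(400,400),interpolation=cv2.INTER_CUBIC)
cv2.imwrite('pics/j.png',np.hstack([a,b]))"
```

```text
t 18.0 tcp [0.5481 0.1761 0.2342] rpy [ 3.1393 -0.0037  1.59  ] gap 61.3 F [ 0.1  0.1 -0.6] 0.0
offset [-0.7277  0.001   0.3517] rot [ 0.0029 -0.0047  0.0026]
243 239 240 | 244 238 241 | 251 235 239 | 252 236 238 | 
grip edge 218.68 collar top 224.29
```

```bash
python3 -c "
from h import *
e=cv2.imread('pics/e.png')[:,400:]
A=np.zeros((384,512,3),np.uint8);A[179:259,206:286]=cv2.resize(e,(80,80),interpolation=cv2.INTER_AREA)
I=cv2.imread('pics/i.png');F=cv2.imread('pics/f_side_full.png')
for n,im in(('stand',A),('f',F),('end',I)):
    y=np.clip(im[228:245,249:255,2].astype(float)-im[228:245,249:255,0]-25,0,None)
    print(n,(y.sum(1)).astype(int),'cen',((y.sum(1)*np.arange(228,245)).sum()/y.sum()).round(2))
for z in (.0495,.0515,.0615):print(z,proj('side',[.568,-.0703,z])[1].round(2))
# steady, untouched?
im=manip.get_image('side')[:,:,::-1]
top=manip.get_image('top')[:,:,::-1].copy();t0=cv2.imread('pics/top0.png')
for nm,(u,v,w) in dict(pliers=(355,208,16),dish=(212,241,12),bottle=(152,188,7),wood=(268,168,12),tweezers=(226,184,12)).items():
    d=np.abs(top[v-w:v+w,u-w:u+w].astype(int)-t0[v-w:v+w,u-w:u+w]).mean();print(nm,round(d,1))
"
```

```text
stand [  0   0   0   0  44 131 141 107  44   0   0   0   0   0   0   0   0] cen 233.95
f [  0   0   0   0   0   8  65 159 158 139 107  33   0   0   0   0   0] cen 236.21
end [  0   0   0   0   0   0   7  58 104 108 120  70   0   0   0   0   0] cen 237.04
0.0495 236.85
0.0515 236.31
0.0615 233.63
pliers 5.3
dish 4.1
bottle 3.1
wood 3.8
tweezers 46.1
```

The flange centre went from row 233.95 to 237.04, and the model predicts 233.6 to 236.9, so the bushing is seated. The large tweezers difference is probably the arm hanging over them.

```bash
python3 -c "
from station import manip
print(manip.sign_off())"
```

```text
the job is handed in; nothing more can be done
None
```

I pressed the bushing home with the lever and handed the job in with the lever left down. The flange measures within about 0.5 mm of seated in the side camera, but sign-off returned no verdict. The pliers, block, dish and bottle look unmoved; the tweezers were probably behind the arm in the last top picture, so I couldn't check them.

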